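Centre the measuring cylinder on the balance pan and tare

ROBOT

A 6-joint arm with a two-finger parallel gripper is mounted at the origin on the work surface. World frame = base frame: x ahead of the robot, y to its left, z up, the work surface at z = 0. Lengths are in m, angles in rad, forces in N, time in s.
With the tool pointing down it reaches from about 0.3 to 0.875 m from the base axis. Payload 6.4 kg.
Tool frame: the origin (TCP) lies between the finger pads; the fingertips stand 25 mm ahead of it and the grasp point (between the pads) lies 6 mm ahead of it; z points along the fingers, y is the line along which they close (so a half turn about z gives the same grasp; the last joint's range is limited). The gripper opens to 85 mm and grips with 20 to 120 N. Pads are 22 mm wide; open, the fingers measure 114 mm over their backs; the gripper's body (76 mm by 85 mm) begins 54 mm behind the grasp point. The pads swing forward as they close: fully open they stand 13 mm farther back than shut.
Start: joints at [1.011, 0.181, 1.607, -0, 1.354, -0.206], TCP at [0.199, 0.539, 0.256] pointing down, gripper open.
Joint ranges: [-2.99, 2.99], [-0.89, 2.07], [0.3, 2.58], [-1.14, 4.28], [0, 2.63], [-3.12, 3.12]. Speed limits (rad/s): [2.57, 2.57, 3.01, 3.14, 3.14, 3.14].

INTERFACE

Orientations are given as a unit quaternion [w, x, y, z].
In Python, from bench import ctrl gives the robot as it stands.
- The arm moves only by the tool servo_tool, never from a script. Its argument "series" is text: rows parted by semicolons, each of 7 numbers parted by spaces: the gripper command: -1 is fully open, 1 is shut, values between are in proportion, then the shift along the tool's x, y, z in m, then the turn, a rotation vector about the tool's x, y, z in degrees. A call has 1 to 12 rows; each row is the pose to reach, as a shift and turn from the pose commanded when the call began, along the tool's axes at that moment; what a row does not reach only later rows make up. A row lasts 1/12 s, in which the tool goes at most 41.7 mm and 7.16 degrees, less where a joint would pass 70% of its speed; a pose out of reach is approached as far as the arm can. A call with a gripper value outside its range is refused whole. The fingers move at their own pace and stop on an object; the grip force is fixed at half the most. Time passes only in rows, so rows that repeat a pose let the fingers close. It gives the time, the measured TCP pose, the force, the opening and the grip force at its end, in the units of the state.
- ctrl.get_obs(): the state, without advancing time (a new reading comes with each control period).
- ctrl.camera(name): name is "side" or "top"; returns a dict with "img" (420x560x3 uint8, red, green, blue), "z_map" (420x560 float32, m along the optical axis (not along the pixel's ray), 0 where there is no reading), "fovy" (degrees; the focal length in pixels is half the picture's height over the tangent of half this angle, whatever the lens; pixels are square), "cx", "cy" (the principal point, pixels), "extrinsics" (4x4, takes a point from camera to world coordinates). Camera axes: x right, y down, z forward; pixel columns grow to the right and rows downward; lengths in m; the calibration is good to about 2 mm. A picture is of the moment at which its call begins.
- ctrl.hand_in(): hands the job in; it is judged then, once.
The state is a dict: "time_s": time; "q": joint angles; "dq": joint speeds; "joint_efforts": joint torques, N m; "eef_pos": TCP position; "eef_rot": TCP orientation; "wrist_force": force on the tool from outside, world axes, zero at the start; "torque": the same for the moment, N m; "opening": opening from 0.0 (shut) to 1.0 (fully open); "grasp_force": force on a finger pad.
Only numpy, scipy, OpenCV 4.12 (cv2) and the standard library are available. Lean on these libraries where they do the work, as an engineer would, in place of code of your own. Each camera call takes 0.05 s, during which the arm holds its last target. There are 200 camera calls.

TASK

The little measuring cylinder stands off to one side of the balance's round pan: bring it to the middle of the pan with light, slow taps of the fingertips, keeping it upright and standing on the pan (do not pick it up or squeeze it). Once it stands still in the middle, with your fingers off it, press the blue tare key down and let it come up again. Leave the bowl, bottle, weight and spatula where they are.

Things in the scene. Friction and masses are not known exactly. Their poses are not given: they have to be found in the camera images.
- balance: white bench balance, 250 mm deep (own x) x 165 mm wide (own y), housing top 62 mm high; it stands firm and does not move. Origin: centre of its underside, on the worktop. Own +x points to its back; the sloping console is at its -x end, towards the robot (turned up to 0.45 rad either way). The pan's centre lies at (43, 0, 80) mm in this frame
- pan: round flat steel pan without a rim, 110 mm diameter, 4 mm thick, fixed on the balance (it does not sink or turn), with two thin engraved rings round its centre (radius 27 and 50 mm). Origin: centre of its upper face, 80 mm above the worktop; own z up, its turn about z means nothing. The cylinder slides on it easily (friction about 0.22) and stops when a slow push stops
- cylinder: empty measuring cylinder, 50 to 100 g: white tube, 26 mm outer diameter, blue lines, on a round blue foot (46 mm diameter, up to 14 mm high, bearing on a 40 mm circle); 100 mm tall. Origin: centre of its underside; own z up the tube; yaw means nothing. Starts 20 to 31 mm off the pan's centre, any direction. Pushed at 30 mm/s below 45 mm up it slides upright; pushed high or at 150 mm/s it topples
- tare_key_top (a point): centre of the top face of the blue tare key, 26 mm (balance x) x 38 mm (balance y), right of the display as seen from the robot, about 60 mm above the worktop, 9 mm above the console. Its face slopes with the console, 0.15 rad down towards the front edge; pressed from above. In the balance's frame it lies at (-81, -50, 59) mm
- tare_key (a joint): how far the tare key is pressed in, in m: 0 is up, 0.005 is fully down. It springs back; it begins to move at 1.2 N and is fully down at 4 N. It counts as pressed beyond 0.003
- mixing_bowl: green plaster mixing bowl, 116 mm diameter, 58 mm high, loose, beside the balance; origin: centre of its underside; leave it
- dropper_bottle: amber dropper bottle with white cap, 38 mm diameter, 78 mm tall, loose, beside the balance; origin: centre of its underside; leave it
- check_weight: brass check weight with a knob, 30 mm diameter, 49 mm tall, 200 g, loose, beside the balance; origin: centre of its underside; leave it
- spatula: plaster spatula, green handle and steel blade, 217 mm long, 24 mm wide, lying loose on the worktop to the left of the balance, along its own x; origin: under its middle; leave it
Things that resemble listed ones, but are neither listed nor needed, are in the scene too. What is shaped like the cylinder but pink or red is not meant.

How it is judged:
By the outcome, as a careful person would: the job done as asked, in the order asked, and still so for the second after the job is handed in, with the robot touching nothing.
It also fails if it takes over 48 s, if anything falls off the work surface, if the arm or the gripper's body presses on something with over 40 N, if the wrist force passes 120 N, or if a joint passes its speed limit or range.

## Working session

There is one attempt and no reset: what is moved stays moved. The work goes in short steps, Python scripts to look and compute and a tool call to move; the robot and the scene stay as the last step left them, time stands still between calls to the robot, and variables do not carry over. Pictures are saved under pics/ and viewed, at most 10 in all, crops included, and the job is handed in when it is done.

Besides the shell and the picture viewer there is one more tool, called after "Request:" by a JSON object that holds its "api" and its "payload". servo_tool: Moves the arm, as the interface text tells. Its arguments: {"type":"object","properties":{"series":{"type":"string"}},"required":["series"]}

```bash
mkdir -p pics; cat > h.py <<'E'
import numpy as np, cv2
from bench import ctrl
def cam(n):
    c=ctrl.camera(n); f=210/np.tan(np.radians(c["fovy"])/2)
    z=c["z_map"]; v,u=np.mgrid[:420,:560]
    P=np.stack([(u-c["cx"])/f*z,(v-c["cy"])/f*z,z],-1)
    E=np.array(c["extrinsics"]); W=P@E[:3,:3].T+E[:3,3]; W[z==0]=np.nan
    return c["img"],W,E,f
def save(n,img): cv2.imwrite("pics/"+n,img[...,::-1])
E
python3 - <<'E'
from h import *
for n in("top","side"):
    i,W,E,f=cam(n); save(n+"0.png",i); print(n,E.round(3).tolist(),f); np.savez(n+"0.npz",i=i,W=W)
o=ctrl.get_obs(); print(o)
E
```

```text
top [[0.029, -0.994, 0.106, 0.469], [-0.999, -0.026, 0.032, 0.085], [-0.029, -0.106, -0.994, 1.129], [0.0, 0.0, 0.0, 1.0]] 530.537559569969
side [[0.797, -0.356, 0.487, 0.156], [-0.603, -0.481, 0.636, -0.428], [0.008, -0.801, -0.599, 0.612], [0.0, 0.0, 0.0, 1.0]] 383.6086845070595
{'time_s': 0.1, 'q': array([ 1.01070814e+00,  1.81473988e-01,  1.60790907e+00, -5.55600392e-06,
        1.35378997e+00, -2.06279132e-01]), 'dq': array([-0.00087144, -0.0014757 , -0.0017759 ,  0.00041174, -0.00040334,
       -0.00035094]), 'joint_efforts': array([-1.31588799e-04, -4.45872259e+01, -3.52237737e+01, -3.49283673e-04,
        4.13151647e-03,  8.26219946e-06]), 'eef_pos': array([0.19894862, 0.53899942, 0.25546962]), 'eef_rot': array([-2.92914912e-04,  1.75982613e-01,  9.84392958e-01, -7.33894263e-04]), 'wrist_force': array([ 1.18125368,  0.17556379, -0.47179394]), 'torque': array([-0.02882502, -0.01048402, -0.03188485]), 'grasp_force': 0.0, 'opening': 1.0018475886390734}
```

View pics/top0.png

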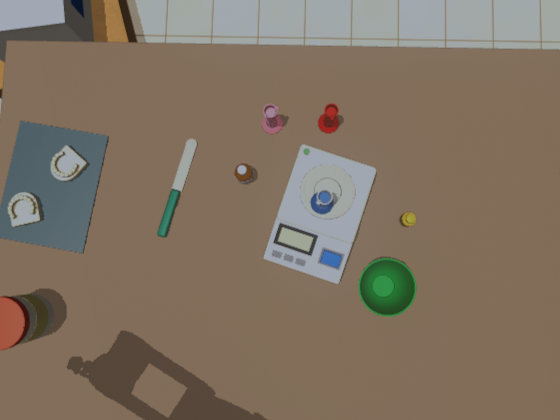

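View pics/side0.png

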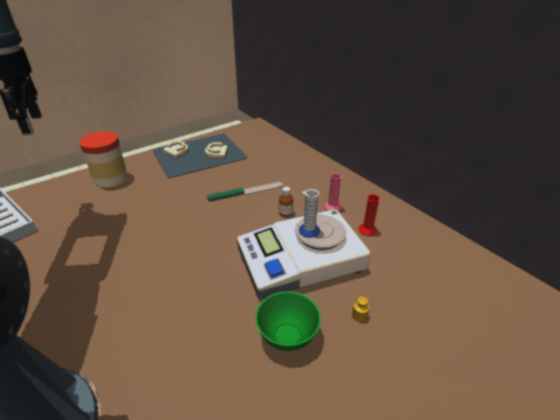

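The top view shows the balance with the pan at about (327,191), the cylinder's foot at (322,203) on the console side, and the blue key at (331,259). The bowl is at (387,287), the weight at (408,219), the bottle at (244,174) and the spatula on the left.

```bash
cat >> h.py <<'E'
from scipy.optimize import least_squares
def circ(p,r,c0):
    return least_squares(lambda c:np.hypot(*(p-c).T)-r,c0,loss="soft_l1",f_scale=.001).x
def cyl():
    # foot & tube, both cameras
    for n in("top","side"):
        i,W,E,f=cam(n); rep(n,i,W)
def rep(n,i,W,pc=(.62,0)):
    hsv=cv2.cvtColor(i,cv2.COLOR_RGB2HSV); b=(hsv[...,0]>105)&(hsv[...,0]<130)&(hsv[...,1]>120)
    z=W[...,2]; near=np.hypot(W[...,0]-PC[0],W[...,1]-PC[1])<.07
    for nm,m in(("foot",b&near&(z>.082)&(z<.1)),("tube",near&(z>.1)&(z<.17)),("top",near&(z>.173)&(z<.19))):
        p=W[m]
        if len(p): print(n,nm,len(p),"mean",p.mean(0).round(4),"min",p.min(0).round(4),"max",p.max(0).round(4))
PC=(.62,0)
E
python3 - <<'E'
import h; from h import *
for n in("top","side"):
    d=np.load(n+"0.npz"); i,W=d["i"],d["W"]; z=W[...,2]
    hsv=cv2.cvtColor(i,cv2.COLOR_RGB2HSV)
    m=(W[...,0]>.4)&(W[...,0]<.75)&(abs(W[...,1])<.25)
    top=m&(z>.055)&(z<.067)&(hsv[...,1]<60)
    pan=m&(z>.074)&(z<.086)&(hsv[...,1]<90)
    k,l,s,c=cv2.connectedComponentsWithStats(pan.astype(np.uint8)); pan=l==1+np.argmax(s[1:,4])
    p=W[pan][:,:2]; hull=cv2.convexHull(p.astype(np.float32))[:,0]
    print(n,"pan",pan.sum(),circ(hull,.0545,p.mean(0)),cv2.minEnclosingCircle(p.astype(np.float32)), "z",np.median(z[pan]))
    q=m&(z>.03)&(z<.09)&(hsv[...,1]<90); r=cv2.minAreaRect(W[q][:,:2].astype(np.float32)*1000); print("housing",r)
    h.PC=circ(hull,.0545,p.mean(0)); rep(n,i,W)
    key=(hsv[...,0]>100)&(hsv[...,0]<130)&(hsv[...,1]>120)&m&(z>.045)&(z<.07); P=W[key]; print("key",len(P),P.mean(0))
    if n=="top":
        for j in range(196,212,2): print(j,W[j,322].round(3))
E
```

```text
top pan 1915 [0.61012187 0.02449285] ((0.610381007194519, 0.0242085549980402), 0.055210623890161514) z 0.0810217833649145
housing ((533.69189453125, 30.179046630859375), (361.4097595214844, 282.3145751953125), 18.11092185974121)
top foot 135 mean [0.5798 0.0417 0.0907] min [0.5666 0.0167 0.0831] max [0.6036 0.0565 0.0986]
top tube 144 mean [0.585  0.0356 0.1554] min [0.5744 0.0242 0.1024] max [0.5979 0.0482 0.1699]
top top 100 mean [0.5869 0.0354 0.1797] min [0.5737 0.0212 0.1744] max [0.6016 0.0486 0.1843]
key 232 [0.47812049 0.01387355 0.0601623 ]
196 [0.59  0.039 0.168]
198 [0.587 0.039 0.167]
200 [0.583 0.039 0.168]
202 [0.58  0.038 0.165]
204 [0.574 0.039 0.179]
206 [0.574 0.037 0.144]
208 [0.575 0.035 0.102]
210 [0.572 0.035 0.094]
side pan 1021 [0.61218341 0.02376552] ((0.6121336221694946, 0.02370028756558895), 0.056149184703826904) z 0.08011752521899873
housing ((585.2774658203125, 84.61111450195312), (267.8565979003906, 248.7513427734375), 72.72721099853516)
side foot 122 mean [0.5795 0.027  0.0889] min [0.5669 0.0133 0.0841] max [0.6016 0.0521 0.0948]
side tube 360 mean [0.5837 0.0285 0.1369] min [0.5751 0.0206 0.1001] max [0.6006 0.0458 0.1695]
side top 97 mean [0.5893 0.0361 0.1773] min [0.5743 0.0218 0.173 ] max [0.6022 0.0492 0.1813]
key 195 [0.47772241 0.01092475 0.05870058]
```

```bash
cat >> h.py <<'E'
from scipy.spatial.transform import Rotation as Rn
PC=(.611,.0241); K=np.array([.478,.0125])
def goal(tip,ang,tilt,L=.025):
    """push heading ang (deg), tool z tilted forward by tilt deg; tip = fingertip point"""
    a,t=np.radians([ang,tilt]); p=np.array([np.cos(a),np.sin(a),0]); up=np.array([0,0,1.])
    z=np.sin(t)*p-np.cos(t)*up; x=-(np.cos(t)*p+np.sin(t)*up); y=np.cross(z,x)
    R=Rn.from_matrix(np.c_[x,y,z]); return R,np.array(tip)-L*z
def delta(R,t):
    o=ctrl.get_obs(); R0=Rn.from_quat(np.roll(o["eef_rot"],-1))
    print("t",o["time_s"],"pos",o["eef_pos"].round(4),"F",o["wrist_force"].round(1),"open",round(o["opening"],3))
    print("shift mm",(1000*R0.inv().apply(t-o["eef_pos"])).round(1),"turn",np.degrees((R0.inv()*R).as_rotvec()).round(2))
E
python3 - <<'E'
from h import *
c=np.array([.588,.0354]); p=np.array(PC)-c; a=np.degrees(np.arctan2(p[1],p[0])); p/=np.hypot(*p); print(a)
delta(*goal([*(c-p*.055),.19],a,30))
delta(*goal([*(c-p*.055),.19],a,0))
E
```

```text
-26.16508713634397
t 0.1 pos [0.1989 0.539  0.2555] F [ 1.2  0.2 -0.5] open 1.002
shift mm [-472.3 -330.6   44.2] turn [  1.46 -29.99   5.78]
t 0.1 pos [0.1989 0.539  0.2555] F [ 1.2  0.2 -0.5] open 1.002
shift mm [-484.7 -331.9   40.8] turn [-0.09 -0.01  5.89]
```

Request:
{"api": "servo_tool", "payload": {"series": "0.65 -0.472 -0.331 0.02 1.5 -30 5.8;0.65 -0.472 -0.331 0.02 1.5 -30 5.8;0.65 -0.472 -0.331 0.02 1.5 -30 5.8;0.65 -0.472 -0.331 0.02 1.5 -30 5.8;0.65 -0.472 -0.331 0.02 1.5 -30 5.8;0.65 -0.472 -0.331 0.02 1.5 -30 5.8;0.65 -0.472 -0.331 0.02 1.5 -30 5.8;0.65 -0.472 -0.331 0.02 1.5 -30 5.8;0.65 -0.472 -0.331 0.02 1.5 -30 5.8;0.65 -0.472 -0.331 0.02 1.5 -30 5.8;0.65 -0.472 -0.331 0.02 1.5 -30 5.8;0.65 -0.472 -0.331 0.02 1.5 -30 5.8"}}

```text
time_s: 1.1
eef_pos: [0.4841, 0.1266, 0.2389]
eef_rot: [0.253, 0.219, 0.941, -0.058]
wrist_force: [1.0, 0.3, -0.3]
opening: 0.175
grasp_force: 0.0
```

```bash
python3 - <<'E'
from h import *
c=np.array([.588,.0354]); p=np.array(PC)-c; a=np.degrees(np.arctan2(p[1],p[0])); p/=np.hypot(*p)
delta(*goal([*(c-p*.055),.19],a,30))
delta(*goal([*(c-p*.055),.1025],a,30))
E
```

```text
t 1.1 pos [0.4841 0.1266 0.2389] F [ 1.   0.3 -0.3] open 0.175
shift mm [-43.5 -36.1  56.7] turn [ 0.04  0.06 -0.06]
t 1.1 pos [0.4841 0.1266 0.2389] F [ 1.   0.3 -0.3] open 0.175
shift mm [  0.3 -36.2 132.4] turn [ 0.04  0.06 -0.06]
```

Request:
{"api": "servo_tool", "payload": {"series": "0.65 -0.022 -0.036 0.094 0 0 0;0.65 -0.022 -0.036 0.094 0 0 0;0.65 -0.022 -0.036 0.094 0 0 0;0.65 -0.022 -0.036 0.094 0 0 0;0.65 -0.022 -0.036 0.094 0 0 0"}}

```text
time_s: 1.52
eef_pos: [0.5263, 0.0663, 0.1673]
eef_rot: [0.251, 0.22, 0.941, -0.059]
wrist_force: [-0.5, -0.5, 0.4]
opening: 0.178
grasp_force: 0.0
```

```bash
python3 - <<'E'
from h import *
c=np.array([.588,.0354]); p=np.array(PC)-c; a=np.degrees(np.arctan2(p[1],p[0])); p/=np.hypot(*p)
delta(*goal([*(c-p*.055),.1025],a,30))
o=ctrl.get_obs(); R=Rn.from_quat(np.roll(o["eef_rot"],-1))
for n in("side","top"):
    i,W,E,f=cam(n)
    L=R.inv().apply((W.reshape(-1,3)-o["eef_pos"])); L=L[~np.isnan(L[:,0])]
    m=(abs(L[:,0])<.03)&(abs(L[:,1])<.06)&(L[:,2]<.035)&(L[:,2]>-.08); q=L[m]
    for z0 in np.arange(-.08,.035,.01):
        s=q[(q[:,2]>=z0)&(q[:,2]<z0+.01)]
        if len(s): print(n,z0.round(3),len(s),s.min(0).round(4),s.max(0).round(4))
    if n=="side": save("s1.png",cv2.resize(i[140:320,200:400],None,fx=3,fy=3))
E
```

```text
t 1.5167 pos [0.5263 0.0663 0.1673] F [-0.5 -0.5  0.4] open 0.178
shift mm [20.2 -0.4 38.2] turn [-0.1  -0.13 -0.13]
side -0.08 152 [-0.0201 -0.0599 -0.08  ] [ 0.019   0.0164 -0.0703]
side -0.07 59 [-0.0196 -0.059  -0.07  ] [ 0.0183  0.0141 -0.0602]
side -0.06 78 [-0.0175 -0.06   -0.0599] [ 0.0166  0.0168 -0.0501]
side -0.05 92 [-0.0177 -0.0566 -0.0499] [ 0.0141  0.0178 -0.04  ]
side -0.04 39 [-0.016  -0.0512 -0.04  ] [ 0.0111  0.0087 -0.03  ]
side -0.03 62 [-0.0142 -0.0447 -0.0299] [ 0.0117  0.0322 -0.0201]
side -0.02 13 [-0.0138 -0.0366 -0.0198] [ 0.0074  0.0133 -0.0106]
side -0.01 43 [-0.0114 -0.0239 -0.0098] [ 0.0091  0.0126 -0.0002]
side -0.0 55 [-0.0115 -0.0242  0.    ] [0.0103 0.0112 0.01  ]
side 0.01 47 [-0.0119 -0.023   0.0102] [0.0104 0.0087 0.0197]
side 0.02 19 [-0.0114 -0.0164  0.0202] [0.0103 0.0074 0.0267]
top -0.08 245 [-0.0203 -0.06   -0.0799] [ 0.0123  0.06   -0.07  ]
top -0.07 147 [-0.0184 -0.0594 -0.07  ] [ 0.0114  0.0594 -0.0602]
top -0.06 129 [-0.018  -0.0583 -0.0598] [ 0.0055  0.0573 -0.05  ]
top -0.05 108 [-0.0178 -0.0527 -0.0499] [ 0.0087  0.0517 -0.04  ]
top -0.04 189 [-0.0136 -0.0462 -0.0397] [ 0.0091  0.0453 -0.0302]
top -0.03 95 [-0.0145 -0.041  -0.03  ] [ 0.005   0.0377 -0.02  ]
top -0.02 34 [-0.0131 -0.0233 -0.0198] [ 0.0078  0.0227 -0.0102]
top -0.01 29 [-0.0116 -0.0217 -0.0099] [-0.001   0.0193 -0.0001]
top -0.0 41 [-0.0119 -0.0217  0.0001] [0.0121 0.0197 0.0093]
top 0.01 26 [-0.0121 -0.0202  0.0105] [-0.0055  0.0191  0.0194]
top 0.02 1 [-0.0099  0.0078  0.0207] [-0.0099  0.0078  0.0207]
```

View pics/s1.png

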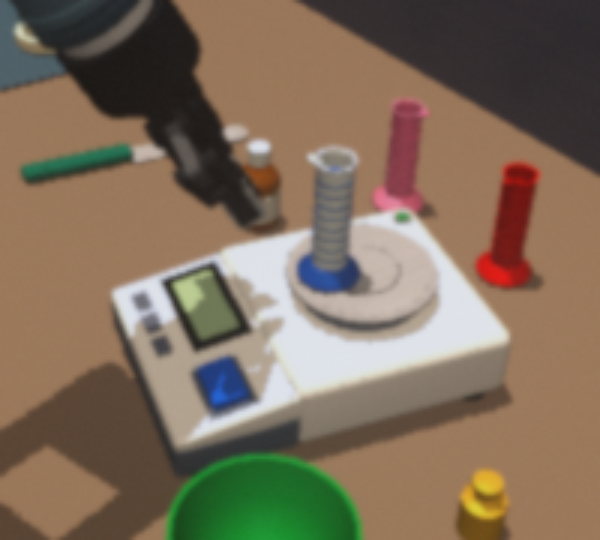

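The picture shows the fingertips at (245,205), short of the cylinder, which stands upright with its foot at (328,272). Next I lower the fingers behind it.

Request:
{"api": "servo_tool", "payload": {"series": "0.65 0.0202 -0.0004 0.0382 -0.1 -0.1 -0.1;0.65 0.0202 -0.0004 0.0382 -0.1 -0.1 -0.1;0.65 0.0202 -0.0004 0.0382 -0.1 -0.1 -0.1;0.65 0.0115 -0.0004 0.0432 -0.1 -0.1 -0.1;0.65 0.0030 -0.0004 0.0482 -0.1 -0.1 -0.1;0.65 0.0030 -0.0004 0.0482 -0.1 -0.1 -0.1"}}

```text
time_s: 2.12
eef_pos: [0.5501, 0.0569, 0.129]
eef_rot: [0.257, 0.218, 0.94, -0.057]
wrist_force: [-0.7, 0.1, 1.0]
opening: 0.175
grasp_force: 0.0
```

```bash
python3 - <<'E'
from h import *
c=np.array([.588,.0354]); p=np.array(PC)-c; a=np.degrees(np.arctan2(p[1],p[0])); p/=np.hypot(*p)
delta(*goal([*(c-p*.020),.1025],a,30))
delta(*goal([*(np.array(PC)-p*.020),.1025],a,30))
cyl()
E
```

```text
t 2.1167 pos [0.5501 0.0569 0.129 ] F [-0.7  0.1  1. ] open 0.175
shift mm [-7.  -2.6  9.8] turn [ 0.29  0.48 -0.02]
t 2.1167 pos [0.5501 0.0569 0.129 ] F [-0.7  0.1  1. ] open 0.175
shift mm [-29.1  -2.7  22.8] turn [ 0.29  0.48 -0.02]
top foot 148 mean [0.5798 0.0402 0.0907] min [0.5663 0.0151 0.0845] max [0.6041 0.0564 0.0972]
top tube 247 mean [0.5737 0.0419 0.1456] min [0.5432 0.0242 0.1015] max [0.5982 0.0723 0.1699]
top top 101 mean [0.587  0.0354 0.1796] min [0.5737 0.0213 0.173 ] max [0.6019 0.0486 0.1841]
side foot 124 mean [0.5795 0.0269 0.089 ] min [0.567  0.013  0.0821] max [0.6008 0.0525 0.0937]
side tube 458 mean [0.577  0.0315 0.1343] min [0.5426 0.0211 0.1003] max [0.6013 0.0658 0.1697]
side top 96 mean [0.5898 0.036  0.1771] min [0.5743 0.0216 0.173 ] max [0.6045 0.0498 0.1809]
```

```bash
python3 - <<'E'
from h import *
c=np.array([.588,.0354]); p=np.array(PC)-c; a=np.degrees(np.arctan2(p[1],p[0])); p/=np.hypot(*p)
for k in range(3):
  delta(*goal([*(c-p*.020),.1025],a,30)); ctrl.camera("top")
print(ctrl.get_obs()["dq"])
E
```

```text
t 2.2167 pos [0.5478 0.057  0.1274] F [-0.   0.1  0.5] open 0.174
shift mm [-9.7 -1.7  9.4] turn [ 0.19  0.3  -0.02]
t 2.2667 pos [0.5471 0.0571 0.1267] F [-0.2  0.8  0.5] open 0.175
shift mm [-10.6  -1.5   9.2] turn [ 0.17  0.24 -0.  ]
t 2.3167 pos [0.5466 0.0572 0.1262] F [-1.5 -0.8 -1. ] open 0.173
shift mm [-11.3  -1.3   9. ] turn [0.15 0.19 0.01]
[ 0.00361718  0.00463271  0.00698906 -0.00055747 -0.00227396 -0.00072011]
```

Request:
{"api": "servo_tool", "payload": {"series": "0.65 -0.0025 -0.0012 0.0026 0.1 0.1 0;0.65 -0.0051 -0.0012 0.0041 0.1 0.1 0;0.65 -0.0073 -0.0012 0.0053 0.1 0.1 0;0.65 -0.009 -0.0012 0.0063 0.1 0.1 0;0.65 -0.0108 -0.0012 0.0073 0.1 0.1 0;0.65 -0.0125 -0.0012 0.0083 0.1 0.1 0;0.65 -0.0142 -0.0012 0.0093 0.1 0.1 0;0.65 -0.0159 -0.0012 0.0103 0.1 0.1 0;0.65 -0.0177 -0.0012 0.0113 0.1 0.1 0;0.65 -0.0194 -0.0012 0.0123 0.1 0.1 0;0.65 -0.0194 -0.0012 0.0123 0.1 0.1 0;0.65 -0.0194 -0.0012 0.0123 0.1 0.1 0"}}

```text
time_s: 3.37
eef_pos: [0.5664, 0.0461, 0.1244]
eef_rot: [0.252, 0.218, 0.941, -0.058]
wrist_force: [0.5, 0.6, -0.5]
opening: 0.176
grasp_force: 0.0
```

```bash
python3 - <<'E'
from h import *
c=np.array([.588,.0354]); p=np.array(PC)-c; a=np.degrees(np.arctan2(p[1],p[0])); p/=np.hypot(*p)
cyl()
delta(*goal([*(np.array(PC)-p*.020),.1025],a,30))
E
```

```text
top foot 101 mean [0.5871 0.035  0.0904] min [0.5724 0.0112 0.0821] max [0.6102 0.0527 0.0968]
top tube 414 mean [0.5741 0.0407 0.148 ] min [0.5419 0.0095 0.1019] max [0.6038 0.084  0.1699]
top top 151 mean [0.5788 0.0388 0.1801] min [0.5429 0.018  0.1736] max [0.6072 0.0694 0.189 ]
side foot 105 mean [0.5855 0.0205 0.0891] min [0.5733 0.0093 0.0836] max [0.6045 0.0403 0.0942]
side tube 542 mean [0.5791 0.0263 0.1363] min [0.5418 0.0091 0.1   ] max [0.6064 0.0583 0.17  ]
side top 124 mean [0.5846 0.0343 0.1779] min [0.5421 0.0172 0.173 ] max [0.6081 0.0659 0.1897]
t 3.4667 pos [0.5662 0.0461 0.1243] F [ 0.  -1.1 -0.1] open 0.177
shift mm [-15.   -0.    8.9] turn [0.03 0.02 0.05]
```

Request:
{"api": "servo_tool", "payload": {"series": "0.65 -0.0017 0 0.001 0 0 0;0.65 -0.0034 0 0.002 0 0 0;0.65 -0.0052 0 0.003 0 0 0;0.65 -0.0069 0 0.004 0 0 0;0.65 -0.0087 0 0.005 0 0 0;0.65 -0.0104 0 0.006 0 0 0;0.65 -0.0121 0 0.007 0 0 0;0.65 -0.0121 0 0.007 0 0 0;0.65 -0.0121 0 0.007 0 0 0"}}

```text
time_s: 4.22
eef_pos: [0.5789, 0.0399, 0.1244]
eef_rot: [0.252, 0.218, 0.941, -0.058]
wrist_force: [0.4, 0.6, 0.1]
opening: 0.175
grasp_force: 0.0
```

```bash
python3 - <<'E'
from h import *
c=np.array([.588,.0354]); p=np.array(PC)-c; a=np.degrees(np.arctan2(p[1],p[0])); p/=np.hypot(*p)
cyl()
delta(*goal([*(np.array(PC)-p*.020),.1025],a,30))
i,W,E,f=cam("top"); a=cv2.resize(i[150:240,260:370],None,fx=5,fy=5)[:450]; save("t2.png",a)
E
```

```text
top foot 102 mean [0.5996 0.0284 0.0907] min [0.5847 0.0054 0.0842] max [0.6226 0.0469 0.0984]
top tube 530 mean [0.5815 0.0365 0.1499] min [ 5.428e-01 -3.000e-04  1.014e-01] max [0.6162 0.0898 0.1699]
top top 175 mean [0.5885 0.0368 0.1797] min [0.5415 0.0059 0.173 ] max [0.6182 0.0879 0.1896]
side foot 110 mean [0.5973 0.0144 0.0891] min [0.5836 0.0025 0.0843] max [0.6181 0.0337 0.0994]
side tube 555 mean [0.5893 0.0193 0.1368] min [ 0.5423 -0.002   0.1003] max [0.6182 0.0521 0.1698]
side top 143 mean [0.5894 0.0276 0.1785] min [0.5417 0.0109 0.1732] max [0.6215 0.0626 0.1896]
t 4.3167 pos [0.5788 0.04   0.1244] F [-0.6 -0.  -1.2] open 0.176
shift mm [-2.9 -0.   1.9] turn [0.03 0.02 0.05]
```

View pics/t2.png

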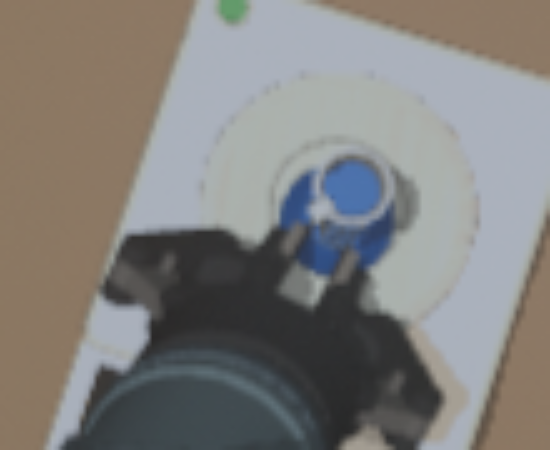

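The picture shows the two fingers cradling the tube. The foot is at about (335,220), a few mm short of the inner ring's centre at about (340,200). One small tap, then I back off to measure.

Request:
{"api": "servo_tool", "payload": {"series": "0.65 -0.0014 0 0.0008 0 0 0;0.65 -0.0026 0 0.0015 0 0 0;0.65 -0.0035 0 0.002 0 0 0;0.65 -0.0035 0 0.002 0 0 0;0.65 -0.0035 0 0.002 0 0 0;0.65 0.005 0 -0.003 0 0 0;0.65 0.022 0 -0.013 0 0 0;0.65 0.044 0 -0.026 0 0 0;0.65 0.044 0 -0.06 0 0 0;0.65 0.044 0 -0.09 0 0 0;0.65 0.044 0 -0.11 0 0 0;0.65 0.044 0 -0.11 0 0 0"}}

```text
time_s: 5.37
eef_pos: [0.4954, 0.0823, 0.2016]
eef_rot: [0.255, 0.218, 0.94, -0.057]
wrist_force: [0.5, -1.1, 0.7]
opening: 0.176
grasp_force: 0.0
```

```bash
python3 - <<'E'
from h import *
for n in("top","side"):
    i,W,E,f=cam(n); rep(n,i,W)
    z=W[...,2]
    if n=="top": save("t3.png",cv2.resize(i[140:290,250:390],None,fx=4,fy=4))
    else: save("s3.png",cv2.resize(i[170:300,220:390],None,fx=4,fy=4))
    near=np.hypot(W[...,0]-PC[0],W[...,1]-PC[1])<.03
    m=near&(z>.173)&(z<.186); q=W[m][:,:2].astype(np.float32); print(n,"rim mid",(q.min(0)+q.max(0))/2,cv2.minEnclosingCircle(q))
    d=np.load(n+"0.npz"); W=d["W"]; z=W[...,2]; near=np.hypot(W[...,0]-.588,W[...,1]-.0354)<.03
    m=near&(z>.173)&(z<.186); q=W[m][:,:2].astype(np.float32); print(n,"rim0 mid",(q.min(0)+q.max(0))/2,cv2.minEnclosingCircle(q))
E
```

```text
top foot 146 mean [0.6008 0.0298 0.0907] min [0.5881 0.0055 0.0823] max [0.6263 0.045  0.0986]
top tube 155 mean [0.6052 0.0237 0.1541] min [0.5951 0.0115 0.1008] max [0.6187 0.0363 0.1696]
top top 102 mean [0.6082 0.0242 0.1799] min [0.5941 0.0092 0.1739] max [0.6221 0.0397 0.1848]
top rim mid [0.60810477 0.02444137] ((0.607629656791687, 0.025307757779955864), 0.016574960201978683)
top rim0 mid [0.587654   0.03487142] ((0.5867331027984619, 0.03676431626081467), 0.016133980825543404)
side foot 120 mean [0.5999 0.0154 0.0891] min [0.5883 0.0024 0.0832] max [0.6208 0.0395 0.0943]
side tube 363 mean [0.6043 0.017  0.1374] min [0.5964 0.0093 0.1002] max [0.622  0.0348 0.1699]
side top 94 mean [0.6099 0.0246 0.1773] min [0.5964 0.0092 0.173 ] max [0.6239 0.0384 0.1811]
side rim mid [0.6101422 0.0237889] ((0.6085774898529053, 0.024501033127307892), 0.01592428795993328)
side rim0 mid [0.58825886 0.03550227] ((0.5875679850578308, 0.03587568551301956), 0.01571025885641575)
```

View pics/t3.png

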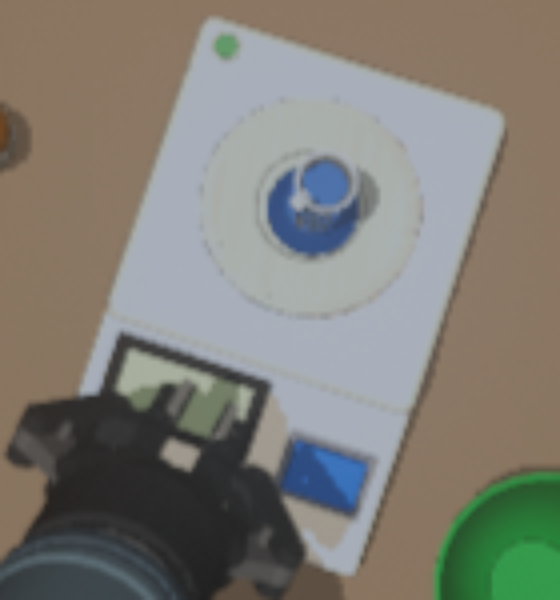

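The top view shows the foot centred near (312,212) against the pan centre at about (312,207), so it is about 2 mm short. The blue key is at (327,474) in this crop. I'll give it one more gentle tap.

Request:
{"api": "servo_tool", "payload": {"series": "0.65 0 0 0.04 0 0 0;0.65 0 0 0.07 0 0 0;0.65 0 0 0.084 0 0 0;0.65 0 0 0.084 0 0 0;0.65 -0.013 0 0.0915 0 0 0;0.65 -0.022 0 0.0965 0 0 0;0.65 -0.029 0 0.1005 0 0 0;0.65 -0.034 0 0.1035 0 0 0;0.65 -0.037 0 0.1055 0 0 0;0.65 -0.039 0 0.1065 0 0 0;0.65 -0.039 0 0.1065 0 0 0;0.65 -0.039 0 0.1065 0 0 0"}}

```text
time_s: 6.47
eef_pos: [0.5731, 0.0428, 0.125]
eef_rot: [0.252, 0.218, 0.941, -0.058]
wrist_force: [0.2, -0.1, -0.8]
opening: 0.177
grasp_force: 0.0
```

Request:
{"api": "servo_tool", "payload": {"series": "0.65 -0.0017 0 0.001 0 0 0;0.65 -0.0034 0 0.002 0 0 0;0.65 -0.0052 0 0.003 0 0 0;0.65 -0.0069 0 0.004 0 0 0;0.65 -0.0083 0 0.0048 0 0 0;0.65 -0.0095 0 0.0055 0 0 0;0.65 -0.0105 0 0.006 0 0 0;0.65 -0.0105 0 0.006 0 0 0;0.65 -0.0105 0 0.006 0 0 0;0.65 -0.0105 0 0.006 0 0 0;0.65 -0.0105 0 0.006 0 0 0"}}

```text
time_s: 7.38
eef_pos: [0.5842, 0.0374, 0.125]
eef_rot: [0.252, 0.218, 0.941, -0.058]
wrist_force: [0.2, -0.2, -1.2]
opening: 0.176
grasp_force: 0.0
```

Request:
{"api": "servo_tool", "payload": {"series": "0.65 0.009 0 -0.005 0 0 0;0.65 0.024 0 -0.014 0 0 0;0.65 0.048 0 -0.028 0 0 0;0.65 0.048 0 -0.06 0 0 0;1 0.048 0 -0.09 0 0 0;1 0.048 0 -0.11 0 0 0;1 0.048 0 -0.11 0 0 0"}}

```text
time_s: 7.97
eef_pos: [0.4977, 0.0812, 0.2001]
eef_rot: [0.255, 0.218, 0.94, -0.057]
wrist_force: [0.5, 0.1, 0.7]
opening: 0.004
grasp_force: 0.0
```

```bash
python3 - <<'E'
from h import *
for n in("top","side"):
    i,W,E,f=cam(n); rep(n,i,W)
    z=W[...,2]
    near=np.hypot(W[...,0]-PC[0],W[...,1]-PC[1])<.03
    m=near&(z>.173)&(z<.186); q=W[m][:,:2].astype(np.float32); print(n,"rim mid",(q.min(0)+q.max(0))/2)
delta(*goal([*K,.10],-16.9,8.6))
E
```

```text
top foot 139 mean [0.6022 0.0282 0.0909] min [0.5902 0.0034 0.0825] max [0.6281 0.0431 0.098 ]
top tube 156 mean [0.6073 0.0229 0.1539] min [0.5967 0.0106 0.1003] max [0.6207 0.0351 0.1699]
top top 102 mean [0.6096 0.0231 0.1798] min [0.5962 0.0092 0.174 ] max [0.624  0.0379 0.1842]
top rim mid [0.61009294 0.02354097]
side foot 121 mean [0.6019 0.0145 0.0891] min [0.5902 0.0009 0.0837] max [0.6236 0.0391 0.0944]
side tube 360 mean [0.6061 0.016  0.1376] min [0.5979 0.0079 0.1002] max [0.6244 0.0332 0.17  ]
side top 95 mean [0.6114 0.0239 0.1773] min [0.5981 0.0091 0.1731] max [0.6272 0.0371 0.1812]
side rim mid [0.61266375 0.02305635]
t 8.0667 pos [0.4974 0.0803 0.1969] F [-0.2  0.4 -1.4] open -0.001
shift mm [ 28.7 -70.1  66.7] turn [-3.   21.49 -8.72]
```

The cylinder is now within 1 mm of the centre in both cameras. Next, the key.

Request:
{"api": "servo_tool", "payload": {"series": "1 0.0287 -0.0701 0.03 -3 21.5 -8.7;1 0.0287 -0.0701 0.03 -3 21.5 -8.7;1 0.0287 -0.0701 0.0667 -3 21.5 -8.7;1 0.0287 -0.0701 0.0667 -3 21.5 -8.7;1 0.0287 -0.0701 0.0667 -3 21.5 -8.7;1 0.0287 -0.0701 0.0667 -3 21.5 -8.7;1 0.0287 -0.0701 0.0667 -3 21.5 -8.7;1 0.0287 -0.0701 0.0667 -3 21.5 -8.7"}}

```text
time_s: 8.73
eef_pos: [0.4737, 0.0139, 0.1239]
eef_rot: [0.073, 0.147, 0.986, -0.012]
wrist_force: [0.3, -0.8, -0.2]
opening: -0.002
grasp_force: 0.0
```

```bash
python3 - <<'E'
from h import *
delta(*goal([*K,.085],-16.9,8.6)); delta(*goal([*K,.06],-16.9,8.6))
i,W,E,f=cam("side"); save("s4.png",cv2.resize(i[170:320,200:400],None,fx=4,fy=4))
E
```

```text
t 8.7333 pos [0.4737 0.0139 0.1239] F [ 0.3 -0.8 -0.2] open -0.002
shift mm [ 1.3 -0.  14.2] turn [-0.08 -0.07 -0.05]
t 8.7333 pos [0.4737 0.0139 0.1239] F [ 0.3 -0.8 -0.2] open -0.002
shift mm [ 5.  -0.  38.9] turn [-0.08 -0.07 -0.05]
```

View pics/s4.png

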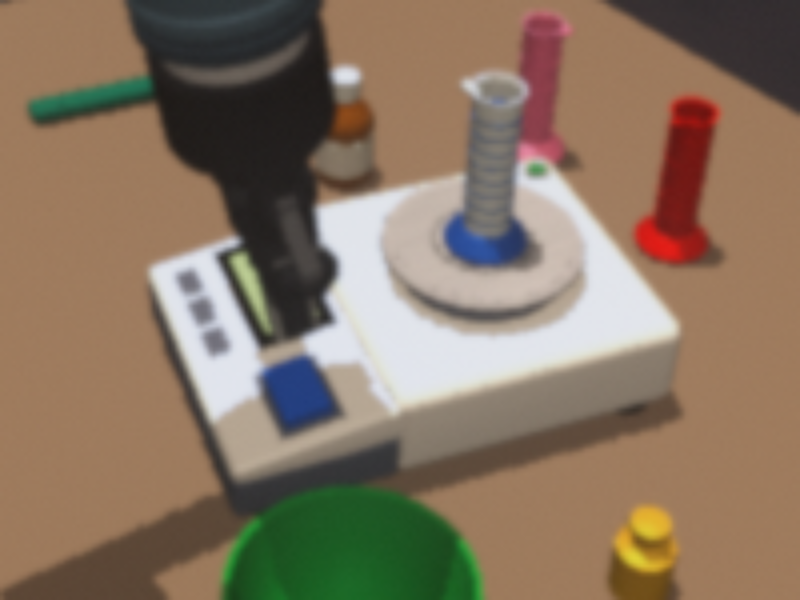

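The picture shows the shut fingertips at about (290,335), above the key at (300,390). The cylinder stands upright in the middle of the pan.

Request:
{"api": "servo_tool", "payload": {"series": "1 0.002 0 0.015 0 0 0;1 0.0042 0 0.025 0 0 0;1 0.0042 0 0.031 0 0 0;1 0.0045 0 0.034 0 0 0;1 0.0045 0 0.034 0 0 0;1 0.0045 0 0.034 0 0 0;1 0.0045 0 0.034 0 0 0"}}

```text
time_s: 9.37
eef_pos: [0.4753, 0.013, 0.0905]
eef_rot: [0.074, 0.147, 0.986, -0.011]
wrist_force: [0.4, -0.2, -0.1]
opening: 0.001
grasp_force: 0.0
```

Request:
{"api": "servo_tool", "payload": {"series": "1 0 0 0.001 0 0 0;1 0 0 0.002 0 0 0;1 0 0 0.003 0 0 0;1 0 0 0.004 0 0 0;1 0 0 0.004 0 0 0;1 0 0 0.004 0 0 0"}}

```text
time_s: 9.87
eef_pos: [0.4753, 0.0128, 0.0857]
eef_rot: [0.073, 0.147, 0.986, -0.011]
wrist_force: [-0.4, -0.2, 0.3]
opening: 0.005
grasp_force: 0.0
```

Request:
{"api": "servo_tool", "payload": {"series": "1 0 0 0.001 0 0 0;1 0 0 0.002 0 0 0;1 0 0 0.003 0 0 0;1 0 0 0.003 0 0 0;1 0 0 0.003 0 0 0"}}

```text
time_s: 10.28
eef_pos: [0.4759, 0.0126, 0.083]
eef_rot: [0.073, 0.147, 0.986, -0.011]
wrist_force: [-0.1, -0.7, 1.6]
opening: 0.003
grasp_force: 0.9
```

Contact at about 1.6 N. Keep pressing.

Request:
{"api": "servo_tool", "payload": {"series": "1 0 0 0.001 0 0 0;1 0 0 0.002 0 0 0;1 0 0 0.003 0 0 0;1 0 0 0.003 0 0 0;1 0 0 0.003 0 0 0"}}

```text
time_s: 10.7
eef_pos: [0.4763, 0.0125, 0.08]
eef_rot: [0.073, 0.147, 0.986, -0.011]
wrist_force: [-0.3, -0.4, 3.8]
opening: -0.002
grasp_force: 1.7
```

Request:
{"api": "servo_tool", "payload": {"series": "1 0 0 0.001 0 0 0;1 0 0 0.002 0 0 0;1 0 0 0.0025 0 0 0;1 0 0 0.0025 0 0 0;1 0 0 0.0025 0 0 0"}}

```text
time_s: 11.12
eef_pos: [0.4766, 0.0124, 0.0789]
eef_rot: [0.073, 0.147, 0.986, -0.011]
wrist_force: [-11.3, 0.9, 24.3]
opening: 0.001
grasp_force: 13.1
```

The force jumped to 24 N, so the key is on its stop and fully down. Release it.

Request:
{"api": "servo_tool", "payload": {"series": "1 0 0 -0.003 0 0 0;1 0 0 -0.008 0 0 0;1 0 0 -0.02 0 0 0;1 0 0 -0.05 0 0 0;1 0 0 -0.09 0 0 0;1 0 0 -0.12 0 0 0;1 0 0 -0.12 0 0 0;1 0 0 -0.12 0 0 0;1 0 0 -0.12 0 0 0;1 0 0 -0.12 0 0 0"}}

```text
time_s: 11.95
eef_pos: [0.4586, 0.0178, 0.1944]
eef_rot: [0.071, 0.147, 0.986, -0.011]
wrist_force: [0.4, 0.4, -1.3]
opening: 0.001
grasp_force: 0.0
```

```bash
python3 - <<'E'
from h import *
for n in("top","side"):
    i,W,E,f=cam(n); rep(n,i,W)
    hsv=cv2.cvtColor(i,cv2.COLOR_RGB2HSV); z=W[...,2]
    key=(hsv[...,0]>100)&(hsv[...,0]<130)&(hsv[...,1]>120)&(np.hypot(W[...,0]-K[0],W[...,1]-K[1])<.04)&(z>.045)&(z<.07); print("key",W[key].mean(0))
save("s5.png",i); print(ctrl.get_obs()["dq"].round(3))
E
```

```text
top foot 141 mean [0.6024 0.0284 0.0908] min [0.5901 0.0035 0.0845] max [0.628  0.0432 0.0983]
top tube 154 mean [0.6069 0.0229 0.1539] min [0.5966 0.0106 0.1021] max [0.621  0.0352 0.1688]
top top 103 mean [0.6098 0.0231 0.1796] min [0.5961 0.0093 0.1735] max [0.6239 0.0379 0.1833]
key [0.48498424 0.01833305 0.06012322]
side foot 122 mean [0.6021 0.0144 0.089 ] min [0.59   0.0015 0.0832] max [0.6245 0.0382 0.0952]
side tube 363 mean [0.6062 0.0161 0.1375] min [0.5977 0.0079 0.1001] max [0.6234 0.0337 0.1698]
side top 98 mean [0.6111 0.0238 0.1772] min [0.5976 0.0082 0.1731] max [0.6255 0.037  0.181 ]
key [0.47755788 0.01035955 0.05849767]
[-0.001 -0.    -0.008 -0.001  0.002  0.001]
```

View pics/s5.png

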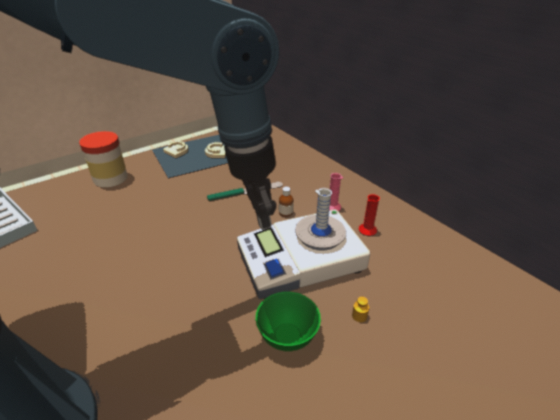

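The cylinder stands in the middle of the pan at (321,230), the key at (274,268) is back up, and the bowl, bottle, weight and spatula haven't moved.

```bash
python3 -c "
from bench import ctrl
print(ctrl.hand_in())"
```

```text
the job is handed in; nothing more can be done
None
```

The cylinder stands upright within about 1 mm of the pan's centre, the tare key was pressed fully down and came back up, nothing else was moved, and the job was handed in at about 12 s.

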